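Load the glue press with the full tin

TASK

One of the two closed tins is full of brass and the other is nearly empty: lift the green-lidded tin clear of the bench and set it down again upright, then lift the amber-lidded one, to feel which is heavier. Seat the heavier tin in the round pocket of the glue press's pan and press it straight down until the rubber foot bears on the violin plate, leaning on the plate with about 10 N for a second and never more than 20, then let go so that its weight keeps the foot down. The lighter tin must be left standing on the bench, and the plate and the other things on the bench left where they are.

Things in the scene. Friction and masses are not known exactly. Their poses are not given: they have to be found in the camera images.
- green_tin (a point): centre (40 mm above the underside) of the closed upright round tin with green lid: 64 mm across, 80 mm high, bare metal below, lid over the upper 32 mm, foot edge bevelled 1.5 mm; z up. A tin weighs about 0.21 kg nearly empty, 0.66 kg full; either may be the full one; contents can shift 3 mm inside
- amber_tin (a point): centre of the other closed tin, with amber-yellow lid; same size and shape as the green one
- pan (a point): floor centre of the round pocket in the pan on top of the ram; z up. The pan is an 86 mm square aluminium block, its top 14 mm above this point; the pocket is 66.5 mm across, 14 mm deep, with a bevelled mouth. The floor stands 126 mm above the bench when the ram is up
- foot (a point): centre of the underside of the rubber foot (30 mm across) at the bottom of the ram, 64 mm straight below the pan floor
- ram: pan, rod and foot of the press in one piece, origin at the foot's underside. Slides straight down up to 20 mm in a stiff guide against a spring: 8 to 9 N of downward load (tin's weight included) slides it; it stays down under 4.7 N or more, rises under less than 4 N. Load beyond 9 N bears on the plate once the foot meets it. A 250 mm wide fixed bridge below the pan tops out at 106 mm
- plate: bare spruce violin top plate, loose, 8 mm thick, 353 mm long along its x, 208 mm wide, lying on a cork-faced anvil beneath the foot; origin at its underside beneath the foot. The anvil height differs each time: the gap from foot to plate is 7 to 15 mm
- jar: bystander: small amber glass jar with black cap, 48 mm across, 60 mm high; origin at the centre of its underside
- block: bystander: brown walnut block, 50 x 110 x 40 mm; origin at the centre of its underside
- neck: bystander: short reddish violin neck with scroll and two black pegs, about 165 mm long; origin at the centre of its underside
Things that resemble listed ones, but are neither listed nor needed, are in the scene too. What is shaped like the part that bears green_tin but blue is not meant. What is shaped like the part that bears amber_tin but purple is not meant.

How it is judged:
On the way, in this order (a step that is already met when the one before it is completed fails the run):
1. the green-lidded tin is lifted clear of the bench, the amber one standing (height (world z) of green_tin above 0.055 m and height (world z) of amber_tin between 0.037 and 0.043 m and angle between amber_tin's own z axis and vertical below 0.06 rad), for 0.3 s.
2. the amber-lidded tin is lifted clear of the bench, the green one standing on it (height (world z) of amber_tin above 0.055 m and height (world z) of green_tin between 0.037 and 0.043 m and angle between green_tin's own z axis and vertical below 0.06 rad), for 0.3 s.
3. with a tin seated in the pan and the other on the bench, the foot is pressed on the plate with more than 5 N ((((horizontal distance between green_tin and pan below 0.004 m and z of green_tin in the frame of pan below 0.043 m and angle between green_tin's own z axis and vertical below 0.06 rad) and (height (world z) of amber_tin between 0.037 and 0.043 m and angle between amber_tin's own z axis and vertical below 0.06 rad) and contact force between ram and plate above 5 N) or ((horizontal distance between amber_tin and pan below 0.004 m and z of amber_tin in the frame of pan below 0.043 m and angle between amber_tin's own z axis and vertical below 0.06 rad) and (height (world z) of green_tin between 0.037 and 0.043 m and angle between green_tin's own z axis and vertical below 0.06 rad) and contact force between ram and plate above 5 N))), for 0.4 s.
At the end, for the whole second after the job is handed in: One tin upright in the pan, within 4 mm of its centre and 3 mm of its floor, its weight alone keeping the foot within 1.5 mm of the plate (only the heavier can); the other upright on the bench; plate within 10 mm, jar, block and neck within 30 mm of their first places; nothing touched ((((horizontal distance between green_tin and pan below 0.004 m and z of green_tin in the frame of pan below 0.043 m and angle between green_tin's own z axis and vertical below 0.06 rad) and (height (world z) of amber_tin between 0.037 and 0.043 m and angle between amber_tin's own z axis and vertical below 0.06 rad) and z of foot in the frame of plate below 0.0095 m and distance of plate from where it was at the start of the episode below 0.01 m and distance of each of jar, block, neck from where it was at the start of the episode below 0.03 m) or ((horizontal distance between amber_tin and pan below 0.004 m and z of amber_tin in the frame of pan below 0.043 m and angle between amber_tin's own z axis and vertical below 0.06 rad) and (height (world z) of green_tin between 0.037 and 0.043 m and angle between green_tin's own z axis and vertical below 0.06 rad) and z of foot in the frame of plate below 0.0095 m and distance of plate from where it was at the start of the episode below 0.01 m and distance of each of jar, block, neck from where it was at the start of the episode below 0.03 m))).
It fails at once if the foot presses on the plate with more than 20 N (contact force between ram and plate above 20 N).
It fails at once if the plate is shifted by more than 10 mm (distance of plate from where it was at the start of the episode above 0.01 m).
It fails at once if a bystander is shifted by more than 30 mm (distance of any of jar, block, neck from where it was at the start of the episode above 0.03 m).
It also fails if it takes over 72 s, if anything falls off the work surface, if the arm or the gripper's body presses on something with over 40 N, if the wrist force passes 120 N, or if a joint passes its speed limit or range.

ROBOT

A 6-joint arm with a two-finger parallel gripper is mounted at the origin on the work surface. World frame = base frame: x ahead of the robot, y to its left, z up, the work surface at z = 0. Lengths are in m, angles in rad, forces in N, time in s.
With the tool pointing down it reaches from about 0.325 to 1 m from the base axis. Payload 5.1 kg.
Tool frame: the origin (TCP) lies midway between the tips of the shut fingers; the grasp point (between the pads) lies 19 mm behind it; z points along the fingers, y is the line along which they close (so a half turn about z gives the same grasp; the last joint's range is limited). The gripper opens to 85 mm and grips with 20 to 120 N. Pads are 22 mm wide; open, the fingers measure 114 mm over their backs; the gripper's body (76 mm by 85 mm) begins 54 mm behind the grasp point. The pads swing forward as they close: fully open they stand 13 mm farther back than shut.
Start: joints at [1.209, 0.124, 1.65, -0, 1.367, -0.083], TCP at [0.179, 0.625, 0.231] pointing down, gripper open.
Joint ranges: [-2.61, 2.61], [-1.02, 2.33], [0.03, 2.71], [-1.35, 4.49], [0.32, 2.68], [-2.91, 2.91]. Speed limits (rad/s): [2.57, 2.57, 3.14, 3.14, 3.14, 3.14].

INTERFACE

Orientations are given as [roll, pitch, yaw] about the fixed x, y, z axes, in that order (R = Rz(yaw) Ry(pitch) Rx(roll)).
In Python, from bench import bot gives the robot as it stands. The module is installed in compiled form; this text tells all that it offers.
- The arm moves only by the tool send_rows, never from a script. Its argument "rows" is a list that holds one entry, the list of rows, each a list of 7 numbers: the gripper's target within -1 to 1 (fully open at 1, half-way at 0, shut at -1), then the shift along the tool's x, y, z normalised to -1 to 1, where 1 is 0.1 m, then the turn, a rotation vector about the tool's x, y, z normalised to -1 to 1, where 1 is 90 degrees. A call has 1 to 5 rows; each row is the pose to reach, as a shift and turn from the pose commanded when the call began, along the tool's axes at that moment; what a row does not reach only later rows make up. A row lasts 1/12 s, in which the tool goes at most 41.7 mm and 7.16 degrees, less where a joint would pass 70% of its speed; a pose out of reach is approached as far as the arm can. A call with a number of a shift or a turn outside -1 to 1 is refused whole. A call with a gripper value outside its range is refused whole. The fingers move at their own pace and stop on an object; the grip force is fixed at half the most. Time passes only in rows, so rows that repeat a pose let the fingers close. It gives the time, the measured TCP pose, the force, the opening and the grip force at its end, in the units of the state.
- bot.state(): the state, without advancing time (a new reading comes with each control period).
- bot.get_image(name): name is "side" or "top"; returns (picture, depth): 400x640x3 uint8, red, green, blue; 400x640 float32, m along the optical axis (not along the pixel's ray), 0 where there is no reading.
- bot.camera_model(name): a dict with "fx", "fy", "cx", "cy" (pixels), "D" ([k1, k2, p1, p2, k3] as OpenCV has them; the pictures are not rectified), "R" (3x3) and "t" (3): a world point X has camera coordinates R X + t. Camera axes: x right, y down, z forward; pixel columns grow to the right and rows downward; lengths in m; the calibration is good to about 2 mm. A picture is of the moment at which its call begins. camera_model takes no time and is no camera call.
- bot.close_job(): hands the job in; it is judged then, once.
The state is a dict: "clock": time; "qpos": joint angles; "joint_vel": joint speeds; "joint_torque": joint torques, N m; "eef_pos": TCP position; "orientation": TCP orientation; "force": force on the tool from outside, world axes, zero at the start; "wrist_torque": the same for the moment, N m; "opening": finger opening in m; "grip_force": force on a finger pad.
Only numpy, scipy, OpenCV 4.12 (cv2) and the standard library are available. Lean on these libraries where they do the work, as an engineer would, in place of code of your own. Each camera call takes 0.05 s, during which the arm holds its last target. There are 200 camera calls.

## Working session

There is one attempt and no reset: what is moved stays moved. The work goes in short steps, Python scripts to look and compute and a tool call to move; the robot and the scene stay as the last step left them, time stands still between calls to the robot, and variables do not carry over. Pictures are saved under pics/ and viewed, at most 10 in all, crops included, and the job is handed in when it is done.

Besides the shell and the picture viewer there is one more tool, called after ">>>" as name(argument=value, ...), one argument or row to a line, values as JSON. send_rows: Moves the arm, as the interface text tells. Scaled input: -1 to 1 covers 0.1 m each way for a shift and 90 degrees each way for a turn. Its arguments: {"type":"object","properties":{"rows":{"type":"array"}},"required":["rows"]}

```bash
mkdir -p pics; cat > h.py <<'E'
import numpy as np, cv2
from bench import bot
def snap(n,f=None):
    im,d=bot.get_image(n)
    if f: cv2.imwrite('pics/'+f,im[:,:,::-1])
    return im,d
def world(n,uv,dep):
    m=bot.camera_model(n); K=np.array([[m['fx'],0,m['cx']],[0,m['fy'],m['cy']],[0,0,1]])
    p=cv2.undistortPoints(np.array(uv,float).reshape(-1,1,2),K,np.array(m['D'],float)).reshape(-1,2)
    c=np.c_[p,np.ones(len(p))]*np.array(dep).reshape(-1,1)
    return (c-np.array(m['t']))@np.array(m['R'])
def cloud(n,d):
    v,u=np.mgrid[0:400,0:640]; 
    w=world(n,np.c_[u.ravel(),v.ravel()],d.ravel()).reshape(400,640,3); w[d==0]=np.nan
    return w
E
python3 - <<'E'
from h import *
s=bot.state(); print(s)
for n in('top','side'):
    im,d=snap(n,n+'0.png'); np.savez(n+'0.npz',im=im,d=d); m=bot.camera_model(n); print(n,-np.array(m['R']).T@m['t'],m['R'],m['fx'])
E
```

```text
{'clock': 0.0, 'qpos': array([ 1.20942993e+00,  1.24516915e-01,  1.65168569e+00,  1.84994956e-05,
        1.36747720e+00, -8.26171614e-02]), 'joint_vel': array([-0.00017836,  0.00047694,  0.00138735,  0.00113967, -0.00066563,
        0.00141347]), 'joint_torque': array([-2.46481890e-03, -4.23616147e+01, -3.65446079e+01, -2.69808334e-04,
        7.06783729e-03,  1.24548968e-06]), 'eef_pos': array([0.17866737, 0.62432859, 0.23003846]), 'orientation': array([-3.13951412e+00, -1.90286825e-04,  2.86283947e+00]), 'force': array([-0.65862987, -0.333721  , -0.26328416]), 'wrist_torque': array([-0.01266828,  0.04779669,  0.03226177]), 'grip_force': 0.0, 'opening': 0.08523929466690769}
top [ 0.38957806 -0.11894222  1.27043544] [[-0.02192408 -0.99974585 -0.0052516 ]
 [-0.98251579  0.02251704 -0.18481264]
 [ 0.18488392  0.00110793 -0.98275974]] 465.4213463108114
side [0.34998877 0.70664817 0.69862753] [[-0.95503048 -0.29551019 -0.02430037]
 [-0.14245814  0.52918065 -0.83646489]
 [ 0.26004319 -0.79538768 -0.54748148]] 393.01275516103755
```

View pics/top0.png

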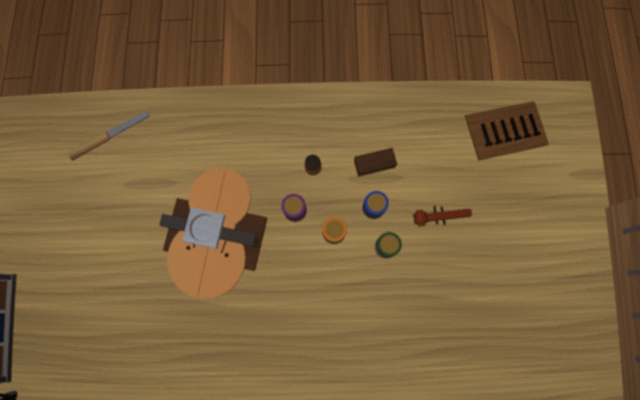

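View pics/side0.png

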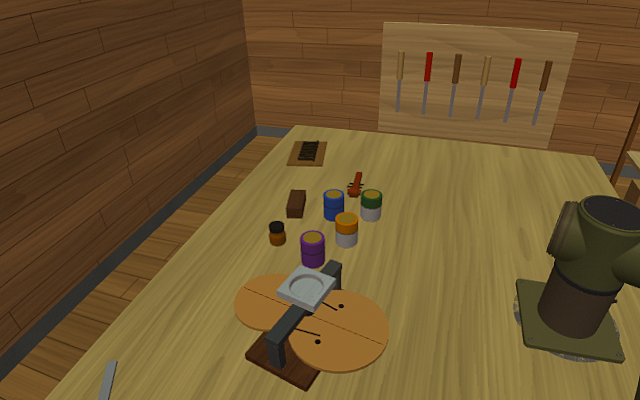

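The top view shows green at (389,245), amber at (334,229) and the pan at (204,228). The blue tin (376,204) and purple tin (294,207) are decoys. The jar is at (313,164), the block at (376,161) and the neck at (442,215). The side view matches this layout.

```bash
cat >> h.py <<'E'
def tops(w,uv,zr,r=22):
    """centre of min enclosing circle of points near pixel uv with z in zr"""
    u,v=uv; p=w[v-r:v+r,u-r:u+r].reshape(-1,3); p=p[(p[:,2]>zr[0])&(p[:,2]<zr[1])]
    c,rad=cv2.minEnclosingCircle(p[:,:2].astype(np.float32)); return np.round([*c,rad,np.median(p[:,2]),*p[:,:2].mean(0),len(p)],4)
E
python3 - <<'E'
from h import *
z=np.load('top0.npz'); w=cloud('top',z['d'])
for n,uv in dict(green=(389,245),amber=(334,229),blue=(376,204),purple=(294,207)).items(): print(n,tops(w,uv,(.07,.09)))
print('jar',tops(w,(313,164),(.05,.07),14)); print('block',tops(w,(376,161),(.03,.05),24));print('neck',tops(w,(442,215),(.01,.08),34))
u,v=204,228; p=w[v-32:v+32,u-32:u+32].reshape(-1,3)
t=p[(p[:,2]>.133)&(p[:,2]<.147)]; r=cv2.minAreaRect(t[:,:2].astype(np.float32)); print('pan top',r,np.median(t[:,2]),len(t))
f=p[(p[:,2]>.118)&(p[:,2]<.131)]; print('floor',np.median(f,0),f.mean(0),cv2.minEnclosingCircle(f[:,:2].astype(np.float32)),len(f))
b=w[200:280,140:280].reshape(-1,3); print(np.histogram(b[:,2],np.arange(0,.16,.005)))
z=np.load('side0.npz'); w=cloud('side',z['d'])
for n,uv in dict(green=(371,194),amber=(346,220),blue=(334,196)).items(): print(n,tops(w,uv,(.073,.087),16))
p=w[260:320,270:345].reshape(-1,3);t=p[(p[:,2]>.135)&(p[:,2]<.146)]; print('pan side',cv2.minAreaRect(t[:,:2].astype(np.float32)),np.median(t[:,2]))
E
```

```text
green [ 5.072e-01 -2.871e-01  3.240e-02  8.030e-02  5.064e-01 -2.865e-01
  4.890e+02]
amber [ 5.466e-01 -1.459e-01  3.200e-02  7.990e-02  5.462e-01 -1.460e-01
  4.760e+02]
blue [ 6.141e-01 -2.577e-01  3.210e-02  7.960e-02  6.139e-01 -2.575e-01
  4.670e+02]
purple [ 6.111e-01 -4.090e-02  3.210e-02  8.010e-02  6.104e-01 -4.120e-02
  4.690e+02]
jar [ 7.338e-01 -9.250e-02  2.190e-02  5.890e-02  7.326e-01 -9.270e-02
  2.030e+02]
block [ 7.397e-01 -2.663e-01  5.990e-02  3.890e-02  7.389e-01 -2.660e-01
  7.370e+02]
neck [ 5.866e-01 -4.457e-01  8.090e-02  2.020e-02  5.854e-01 -4.349e-01
  5.450e+02]
pan top ((0.5507434010505676, 0.17923426628112793), (0.0884157344698906, 0.08506537973880768), 77.19625091552734) 0.13982993636144558 650
floor [0.55172851 0.17978086 0.1261493 ] [0.55168337 0.17909187 0.12616655] ((0.5476174354553223, 0.17430342733860016), 0.05560116469860077) 562
(array([2030,  132,   37,  621,  556,   28,    5,    5,   16,  797, 2564,
        409,    5,    2,    3,    3,    5,    5,    8,   13,  232,  498,
         32,    3,  161,  375,   66,  331,  297,    4,    0]), array([0.   , 0.005, 0.01 , 0.015, 0.02 , 0.025, 0.03 , 0.035, 0.04 ,
       0.045, 0.05 , 0.055, 0.06 , 0.065, 0.07 , 0.075, 0.08 , 0.085,
       0.09 , 0.095, 0.1  , 0.105, 0.11 , 0.115, 0.12 , 0.125, 0.13 ,
       0.135, 0.14 , 0.145, 0.15 , 0.155]))
green [ 5.144e-01 -2.850e-01  3.410e-02  7.880e-02  5.121e-01 -2.808e-01
  2.130e+02]
amber [ 5.546e-01 -1.445e-01  3.280e-02  7.900e-02  5.538e-01 -1.406e-01
  2.790e+02]
blue [ 6.240e-01 -2.561e-01  3.460e-02  7.880e-02  6.216e-01 -2.519e-01
  2.160e+02]
pan side ((0.5565292835235596, 0.17980895936489105), (0.08949138224124908, 0.08700399100780487), 77.61470794677734) 0.1401027585408337
```

>>> send_rows(
  rows=[
    [[1,0,-1,0,0,0,-0.1775],[1,0,-1,0,0,0,-0.1775],[1,0,-1,0,0,0,-0.1775],[1,0,-1,0,0,0,-0.1775]],
  ],
)

```text
clock: 0.43
eef_pos: [0.1503, 0.5258, 0.2302]
orientation: [-3.139, -0.001, -3.141]
force: [0.1, 1.1, -0.1]
opening: 0.085
grip_force: 0.0
```

>>> send_rows(
  rows=[
    [[1,-0.7,-1,0,0,0,0],[1,-0.7,-1,0,0,0,0],[1,-0.7,-1,0,0,0,0],[1,-0.7,-1,0,0,0,0]],
  ],
)

```text
clock: 0.77
eef_pos: [0.2243, 0.4257, 0.2312]
orientation: [-3.14, 0.002, 3.136]
force: [0.6, 0.2, -0.1]
opening: 0.0854
grip_force: 0.0
```

>>> send_rows(
  rows=[
    [[1,-0.7,-1,0,0,0,0],[1,-0.7,-1,0,0,0,0],[1,-0.7,-1,0,0,0,0],[1,-0.7,-1,0,0,0,0]],
  ],
)

```text
clock: 1.1
eef_pos: [0.2948, 0.3255, 0.2316]
orientation: [-3.14, 0.002, 3.134]
force: [-0.1, 0.4, 0.1]
opening: 0.0854
grip_force: 0.0
```

>>> send_rows(
  rows=[
    [[1,-0.6,-1,0,0,0,0],[1,-0.6,-1,0,0,0,0],[1,-0.6,-1,0,0,0,0],[1,-0.6,-1,0,0,0,0]],
  ],
)

```text
clock: 1.43
eef_pos: [0.3541, 0.2257, 0.2317]
orientation: [-3.14, 0.002, 3.135]
force: [0.0, 1.0, -0.4]
opening: 0.0853
grip_force: 0.0
```

>>> send_rows(
  rows=[
    [[1,-0.6,-1,0,0,0,0],[1,-0.6,-1,0,0,0,0],[1,-0.6,-1,0,0,0,0],[1,-0.6,-1,0,0,0,0]],
  ],
)

```text
clock: 1.77
eef_pos: [0.4141, 0.1258, 0.2317]
orientation: [-3.14, 0.001, 3.136]
force: [-0.3, -0.4, -0.0]
opening: 0.0853
grip_force: 0.0
```

>>> send_rows(
  rows=[
    [[1,-0.6,-1,0,0,0,0],[1,-0.6,-1,0,0,0,0],[1,-0.6,-1,0,0,0,0],[1,-0.6,-1,0,0,0,0]],
  ],
)

```text
clock: 2.1
eef_pos: [0.4741, 0.0259, 0.2315]
orientation: [-3.14, 0.001, 3.137]
force: [-0.9, 0.2, -0.2]
opening: 0.0853
grip_force: 0.0
```

>>> send_rows(
  rows=[
    [[1,-0.3,-1,0,0,0,0],[1,-0.3,-1,0,0,0,0],[1,-0.3,-1,0,0,0,0],[1,-0.3,-1,0,0,0,0]],
  ],
)

```text
clock: 2.43
eef_pos: [0.5029, -0.0732, 0.2313]
orientation: [-3.141, 0.0, 3.138]
force: [-0.7, 0.4, 0.6]
opening: 0.0853
grip_force: 0.0
```

>>> send_rows(
  rows=[
    [[1,0,-1,0,0,0,0],[1,0,-1,0,0,0,0],[1,0,-1,0,0,0,0],[1,0,-1,0,0,0,0]],
  ],
)

```text
clock: 2.77
eef_pos: [0.502, -0.1725, 0.2312]
orientation: [3.142, -0.0, 3.139]
force: [-1.2, 0.3, 1.0]
opening: 0.0857
grip_force: 0.0
```

>>> send_rows(
  rows=[
    [[1,0,-1,0.5,0,0,0],[1,0,-1,0.5,0,0,0],[1,0,-1,0.5,0,0,0],[1,0,-1,0.5,0,0,0],[1,0,-1,0.5,0,0,0]],
  ],
)

```text
clock: 3.18
eef_pos: [0.5015, -0.2698, 0.18]
orientation: [3.139, -0.002, 3.141]
force: [-0.5, 1.3, -0.0]
opening: 0.0856
grip_force: 0.0
```

```bash
python3 - <<'E'
from h import *
im,d=snap('side','s1.png'); s=bot.state(); print(s['eef_pos'],s['orientation'],s['qpos'][5])
E
```

```text
[ 0.50199943 -0.26949757  0.18101635] [ 3.14001952e+00 -4.19520022e-04 -3.14101047e+00] -2.159130668289031
```

View pics/s1.png

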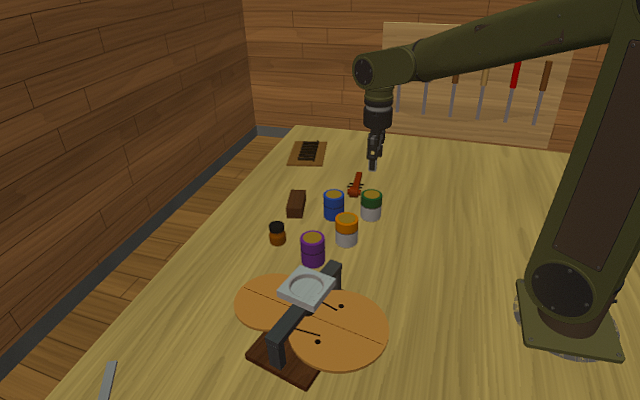

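The gripper at (375,155) is above and behind the green tin (371,200), and the path down is clear.

>>> send_rows(
  rows=[
    [[1,-0.07,-0.175,0.5,0,0,0],[1,-0.07,-0.175,0.9,0,0,0],[1,-0.07,-0.175,0.9,0,0,0],[1,-0.07,-0.175,0.9,0,0,0]],
  ],
)

```text
clock: 3.57
eef_pos: [0.5067, -0.2854, 0.0879]
orientation: [3.137, -0.006, -3.14]
force: [-0.3, 0.2, -0.5]
opening: 0.0854
grip_force: 0.0
```

>>> send_rows(
  rows=[
    [[1,0,0,0.3,0,0,0],[1,0,0,0.6,0,0,0],[1,0,0,0.6,0,0,0],[1,0,0,0.6,0,0,0]],
  ],
)

```text
clock: 3.9
eef_pos: [0.5087, -0.2878, 0.0324]
orientation: [3.141, -0.001, -3.141]
force: [0.1, -0.5, 0.7]
opening: 0.0853
grip_force: 0.0
```

>>> send_rows(
  rows=[
    [[-1,0,0,0,0,0,0],[-1,0,0,0,0,0,0],[-1,0,0,0,0,0,0],[-1,0,0,0,0,0,0],[-1,0,0,0,0,0,0]],
  ],
)

```text
clock: 4.32
eef_pos: [0.5109, -0.2899, 0.0353]
orientation: [-3.139, 0.005, -3.142]
force: [0.0, 1.5, 6.9]
opening: 0.0626
grip_force: 66.3
```

>>> send_rows(
  rows=[
    [[-1,0,0,0,0,0,0],[-1,0,0,0,0,0,0],[-1,0,0,0,0,0,0],[-1,0,0,0,0,0,0],[-1,0,0,0,0,0,0]],
  ],
)

```text
clock: 4.73
eef_pos: [0.5109, -0.2899, 0.0353]
orientation: [-3.139, 0.005, 3.142]
force: [-0.2, 2.0, 7.1]
opening: 0.0629
grip_force: 66.3
```

>>> send_rows(
  rows=[
    [[-1,0,0,-0.3,0,0,0],[-1,0,0,-0.6,0,0,0],[-1,0,0,-0.6,0,0,0],[-1,0,0,-0.6,0,0,0],[-1,0,0,-0.6,0,0,0]],
  ],
)

```text
clock: 5.15
eef_pos: [0.5082, -0.2886, 0.0916]
orientation: [-3.141, 0.0, 3.142]
force: [0.7, 0.3, -2.3]
opening: 0.0628
grip_force: 66.7
```

>>> send_rows(
  rows=[
    [[-1,0,0,0,0,0,0],[-1,0,0,0,0,0,0],[-1,0,0,0,0,0,0],[-1,0,0,0,0,0,0],[-1,0,0,0,0,0,0]],
  ],
)

```text
clock: 5.57
eef_pos: [0.5081, -0.2885, 0.0906]
orientation: [3.141, -0.001, 3.142]
force: [0.6, -0.0, -2.2]
opening: 0.0628
grip_force: 66.7
```

>>> send_rows(
  rows=[
    [[-1,0,0,0,0,0,0],[-1,0,0,0,0,0,0],[-1,0,0,0,0,0,0],[-1,0,0,0,0,0,0],[-1,0,0,0,0,0,0]],
  ],
)

```text
clock: 5.98
eef_pos: [0.5084, -0.2888, 0.0914]
orientation: [-3.142, 0.0, 3.142]
force: [-0.3, -0.2, -2.2]
opening: 0.0628
grip_force: 66.7
```

```bash
python3 - <<'E'
from h import *
im,d=snap('side','s2.png'); s=bot.state(); print(s['force'],s['wrist_torque'],s['eef_pos'])
cv2.imwrite('pics/s2c.png',cv2.resize(im[120:260,260:460,::-1],None,fx=3,fy=3))
im,d=snap('top')
w=cloud('top',d); p=w[220:275,360:420].reshape(-1,3); print(np.histogram(p[:,2],np.arange(0,.2,.01)))
E
```

```text
[-0.26338662 -0.611919   -2.04064532] [-0.02918505  0.01122886  0.02840338] [ 0.50841534 -0.28879756  0.09139515]
(array([252,   0,   0,   0,   0,   0,   1,   0,   2,   4,   4,   5,  12,
        45,   6,   7,   9,   8,   1]), array([0.  , 0.01, 0.02, 0.03, 0.04, 0.05, 0.06, 0.07, 0.08, 0.09, 0.1 ,
       0.11, 0.12, 0.13, 0.14, 0.15, 0.16, 0.17, 0.18, 0.19]))
```

View pics/s2c.png

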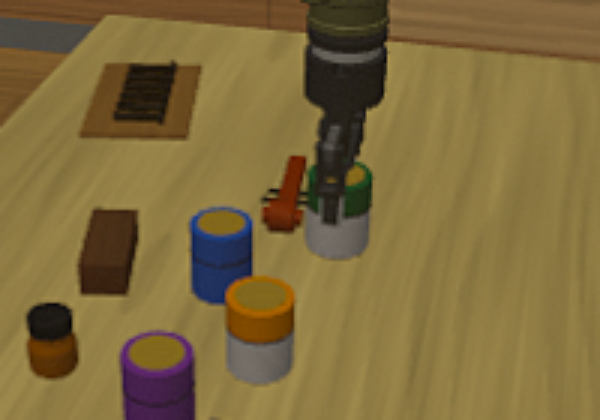

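The green tin in the crop at (338,210) is held clear of the bench. The force reads about 2.2 N, so it is the light one. I'll set it down and go to amber.

>>> send_rows(
  rows=[
    [[-1,0,0,0.25,0,0,0],[-1,0,0,0.45,0,0,0],[-1,0,0,0.53,0,0,0],[-1,0,0,0.57,0,0,0],[-1,0,0,0.57,0,0,0]],
  ],
)

```text
clock: 6.5
eef_pos: [0.5085, -0.2886, 0.0352]
orientation: [3.141, -0.001, -3.141]
force: [0.5, -0.3, -2.8]
opening: 0.0628
grip_force: 67.2
```

>>> send_rows(
  rows=[
    [[1,0,0,0,0,0,0],[1,0,0,0,0,0,0],[1,0,0,0,0,0,0],[1,0,0,0,0,0,0],[1,0,0,0,0,0,0]],
  ],
)

```text
clock: 6.92
eef_pos: [0.5086, -0.2889, 0.0346]
orientation: [-3.141, 0.0, 3.142]
force: [-0.2, -0.1, -0.3]
opening: 0.0852
grip_force: 0.0
```

>>> send_rows(
  rows=[
    [[1,0,0,0,0,0,0],[1,0,0,-0.3,0,0,0],[1,0,0,-0.6,0,0,0],[1,0,0,-1,0,0,0],[1,0,0,-1,0,0,0]],
  ],
)

```text
clock: 7.33
eef_pos: [0.5127, -0.2917, 0.1436]
orientation: [-3.133, 0.012, -3.141]
force: [0.6, -0.7, 2.0]
opening: 0.0853
grip_force: 0.0
```

```bash
python3 - <<'E'
from h import *
im,d=snap('side'); s=bot.state(); print(s['eef_pos'],s['orientation'],s['force'],s['opening'])
cv2.imwrite('pics/s3c.png',cv2.resize(im[120:260,260:460,::-1],None,fx=3,fy=3))
E
```

```text
[ 0.51147617 -0.29090122  0.14042707] [-3.1352904   0.00898016 -3.14153184] [ 0.26259586 -0.19664097  0.01361955] 0.08535440454655817
```

View pics/s3c.png

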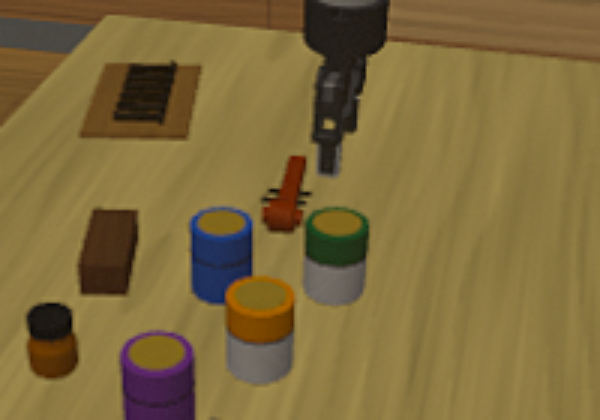

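The green tin is standing upright at (337,255) in the crop. Next I'll grasp amber.

>>> send_rows(
  rows=[
    [[1,-0.2,0.7,0,0,0,0],[1,-0.2,0.7,0,0,0,0],[1,-0.2,0.7,0,0,0,0],[1,-0.2,0.7,0,0,0,0]],
  ],
)

```text
clock: 7.72
eef_pos: [0.5281, -0.2173, 0.1332]
orientation: [3.141, -0.002, -3.139]
force: [-0.0, -0.2, 1.0]
opening: 0.0851
grip_force: 0.0
```

>>> send_rows(
  rows=[
    [[1,-0.2,0.71,0,0,0,0],[1,-0.2,0.71,0,0,0,0],[1,-0.2,0.71,0,0,0,0],[1,-0.2,0.71,0,0,0,0],[1,-0.2,0.71,0,0,0,0]],
  ],
)

```text
clock: 8.13
eef_pos: [0.5481, -0.1485, 0.1338]
orientation: [-3.141, -0.001, 3.141]
force: [-0.1, -0.0, 1.0]
opening: 0.0857
grip_force: 0.0
```

>>> send_rows(
  rows=[
    [[1,0,0,0.3,0,0,0],[1,0,0,0.7,0,0,0],[1,0,0,1,0,0,0],[1,0,0,1,0,0,0],[1,0,0,1,0,0,0]],
  ],
)

```text
clock: 8.55
eef_pos: [0.5465, -0.1484, 0.0324]
orientation: [3.14, -0.005, 3.14]
force: [0.4, -0.5, 0.4]
opening: 0.0856
grip_force: 0.0
```

>>> send_rows(
  rows=[
    [[-1,0,0,0,0,0,0],[-1,0,0,0,0,0,0],[-1,0,0,0,0,0,0],[-1,0,0,0,0,0,0],[-1,0,0,0,0,0,0]],
  ],
)

```text
clock: 8.97
eef_pos: [0.5508, -0.1486, 0.0377]
orientation: [-3.14, 0.005, 3.141]
force: [-0.2, 0.3, 6.7]
opening: 0.063
grip_force: 67.6
```

>>> send_rows(
  rows=[
    [[-1,0,0,0,0,0,0],[-1,0,0,0,0,0,0],[-1,0,0,0,0,0,0],[-1,0,0,0,0,0,0]],
  ],
)

```text
clock: 9.3
eef_pos: [0.5507, -0.1486, 0.0377]
orientation: [-3.14, 0.005, 3.141]
force: [-0.3, 0.6, 7.1]
opening: 0.0627
grip_force: 67.6
```

>>> send_rows(
  rows=[
    [[-1,0,0,-0.3,0,0,0],[-1,0,0,-0.6,0,0,0],[-1,0,0,-0.9,0,0,0],[-1,0,0,-0.9,0,0,0],[-1,0,0,-0.9,0,0,0]],
  ],
)

```text
clock: 9.72
eef_pos: [0.5493, -0.1482, 0.1258]
orientation: [-3.14, 0.004, -3.141]
force: [-0.1, -0.0, -8.4]
opening: 0.0627
grip_force: 72.4
```

>>> send_rows(
  rows=[
    [[-1,0,0,-0.3,0,0,0],[-1,0,0,-0.6,0,0,0],[-1,0,0,-0.8,0,0,0],[-1,0,0,-0.8,0,0,0],[-1,0,0,-0.8,0,0,0]],
  ],
)

```text
clock: 10.13
eef_pos: [0.5478, -0.1476, 0.2024]
orientation: [3.141, -0.002, -3.142]
force: [-0.5, -0.1, -7.5]
opening: 0.0631
grip_force: 72.7
```

>>> send_rows(
  rows=[
    [[-1,0,0,0,0,0,0],[-1,0,0,0,0,0,0],[-1,0,0,0,0,0,0],[-1,0,0,0,0,0,0]],
  ],
)

```text
clock: 10.47
eef_pos: [0.5475, -0.1474, 0.2022]
orientation: [3.14, -0.003, -3.142]
force: [-0.7, 0.5, -6.3]
opening: 0.0628
grip_force: 72.7
```

```bash
python3 - <<'E'
from h import *
s=bot.state(); print(s['eef_pos'],s['orientation'],s['force'],s['wrist_torque'])
for n in('top','side'):
    im,d=snap(n); w=cloud(n,d); hsv=cv2.cvtColor(im,cv2.COLOR_RGB2HSV)
    m=(np.linalg.norm(w[:,:,:2]-[.55,-.149],axis=2)<.08)&(w[:,:,2]>.15)&(w[:,:,2]<.3)
    cv2.imwrite('pics/%s4.png'%n,im[:,:,::-1])
    p=w[m]; print(n,len(p),np.histogram(p[:,2],np.arange(.15,.3,.01)))
    a=m&(hsv[:,:,0]>8)&(hsv[:,:,0]<30)&(hsv[:,:,1]>100); v,u=np.nonzero(a); print(len(u),u.min(),u.max(),v.min(),v.max(),np.histogram(w[a][:,2],np.arange(.15,.3,.01))[0])
E
```

```text
[ 0.547525   -0.14743909  0.20220832] [ 3.14046869e+00 -3.12900433e-03 -3.14158359e+00] [-0.69522477  0.46616781 -6.30976997] [-0.02616741  0.00409439 -0.03102996]
top 220 (array([ 0,  2, 10, 14, 15,  7, 21, 11, 21, 41, 22, 24, 17,  6]), array([0.15, 0.16, 0.17, 0.18, 0.19, 0.2 , 0.21, 0.22, 0.23, 0.24, 0.25,
       0.26, 0.27, 0.28, 0.29]))
147 307 368 220 238 [ 0  2  9  7  3  0 13 10 21 41 18 10  8  2]
side 1063 (array([  0,  38,  77,  77,  85,  74,  82,  88,  81, 129,  47,  63,  67,
        72]), array([0.15, 0.16, 0.17, 0.18, 0.19, 0.2 , 0.21, 0.22, 0.23, 0.24, 0.25,
       0.26, 0.27, 0.28, 0.29]))
354 335 360 137 197 [  0   5   0   0   0   0  38  61  51 109  18  12  21  18]
```

Amber reads about 6.4 N, so it is the full tin. The cloud puts the held tin's top at z≈0.245, as expected. Now carry it above the pan.

>>> send_rows(
  rows=[
    [[-1,0,0.3,0,0,0,0],[-1,0,0.6,0,0,0,0],[-1,0,1,0,0,0,0],[-1,0,1,0,0,0,0]],
  ],
)

```text
clock: 10.9
eef_pos: [0.548, -0.0419, 0.2041]
orientation: [3.136, -0.0, -3.137]
force: [-1.1, 0.5, -7.2]
opening: 0.0626
grip_force: 73.9
```

>>> send_rows(
  rows=[
    [[-1,0,0.4,0,0,0,0],[-1,0,0.7,0,0,0,0],[-1,0,1,0,0,0,0],[-1,0,1,0,0,0,0]],
  ],
)

```text
clock: 11.23
eef_pos: [0.548, 0.0569, 0.2043]
orientation: [3.138, -0.0, -3.137]
force: [0.1, -0.3, -7.7]
opening: 0.0625
grip_force: 74.6
```

>>> send_rows(
  rows=[
    [[-1,0,0.4,0,0,0,0],[-1,0,0.7,0,0,0,0],[-1,0,1,0,0,0,0],[-1,0,1,0,0,0,0]],
  ],
)

```text
clock: 11.57
eef_pos: [0.5481, 0.1568, 0.2044]
orientation: [3.138, 0.0, -3.137]
force: [-0.5, -0.4, -7.1]
opening: 0.0626
grip_force: 75.4
```

>>> send_rows(
  rows=[
    [[-1,-0.03,0.1,0,0,0,0],[-1,-0.03,0.26,0,0,0,0],[-1,-0.03,0.26,0,0,0,0],[-1,-0.03,0.26,0,0,0,0],[-1,-0.03,0.26,0,0,0,0]],
  ],
)

```text
clock: 11.98
eef_pos: [0.5516, 0.1777, 0.2041]
orientation: [-3.141, -0.0, 3.141]
force: [0.1, 0.5, -6.4]
opening: 0.0626
grip_force: 75.4
```

```bash
python3 - <<'E'
from h import *
s=bot.state(); print(s['eef_pos'],s['orientation'],s['force'],s['wrist_torque'])
for n in('top','side'):
    im,d=snap(n,n+'5.png'); np.savez(n+'5.npz',im=im,d=d)
z=np.load('top5.npz'); w=cloud('top',z['d']); print('green top',tops(w,(389,245),(.07,.09)))
z=np.load('side5.npz'); w=cloud('side',z['d']); print('green side',tops(w,(371,194),(.073,.087),16))
cv2.imwrite('pics/side5c.png',cv2.resize(z['im'][200:340,220:420,::-1],None,fx=4,fy=4))
E
```

```text
[0.55155243 0.17765656 0.20413524] [-3.14102894e+00 -2.31655703e-04  3.14122528e+00] [ 0.05729089  0.49502915 -6.40403476] [-0.0389063   0.02992452 -0.05270451]
green top [ 5.052e-01 -2.878e-01  3.210e-02  8.040e-02  5.047e-01 -2.873e-01
  4.830e+02]
green side [ 5.120e-01 -2.854e-01  3.340e-02  7.880e-02  5.108e-01 -2.818e-01
  2.170e+02]
```

View pics/side5c.png

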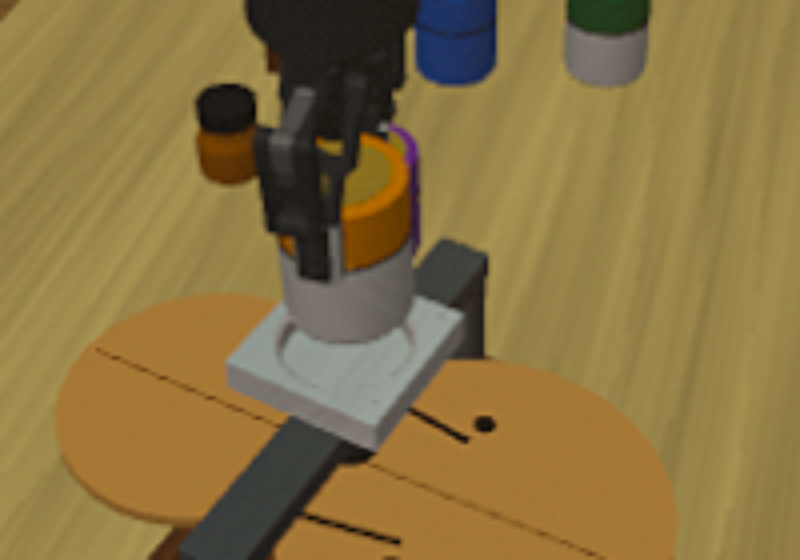

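View pics/top5.png

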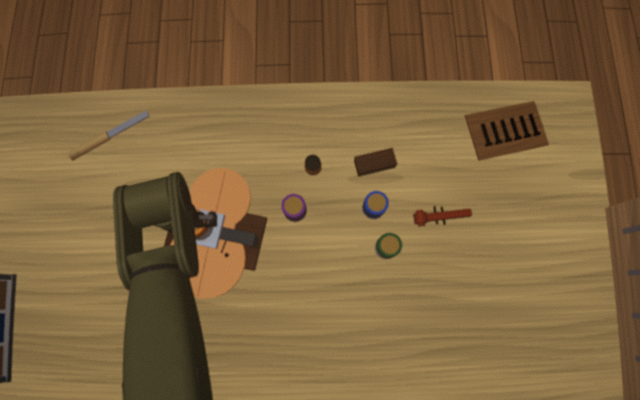

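The side crop shows the held tin upright above the pan, with its front bottom edge at (350,340) and the pocket just in front of it. The top view is mostly hidden by the arm. I'll fit the tin's wall against the pan in the same camera.

```bash
cat > fit.py <<'E'
from h import *
from scipy.optimize import least_squares
def fitc(p,r,x0):
    f=least_squares(lambda c:np.hypot(p[:,0]-c[0],p[:,1]-c[1])-r,x0,loss='soft_l1',f_scale=.001); return f.x,np.std(f.fun)
E
python3 - <<'E'
from fit import *
for n in('side','top'):
    z0=np.load(n+'0.npz'); z=np.load(n+'5.npz'); w0=cloud(n,z0['d']); w=cloud(n,z['d'])
    hsv=cv2.cvtColor(z['im'],cv2.COLOR_RGB2HSV)
    near=lambda w:np.linalg.norm(w[:,:,:2]-[.554,.179],axis=2)
    for zr in((.171,.185),(.185,.198),(.171,.198),(.22,.241)):
        m=(near(w)<.045)&(w[:,:,2]>zr[0])&(w[:,:,2]<zr[1])
        if zr[0]<.2: m&=(hsv[:,:,2]>100)&(hsv[:,:,1]<60)
        else: m&=(hsv[:,:,1]>150)&(hsv[:,:,0]>8)&(hsv[:,:,0]<25)
        m=cv2.erode(m.astype(np.uint8),np.ones((3,3)))>0 if n=='side' else m
        p=w[m]; print(n,zr,len(p),fitc(p,.032,[.554,.179]) if len(p)>8 else '')
    m=(near(w0)<.07)&(abs(w0[:,:,2]-.14)<.005); P=w0[m]; r=cv2.minAreaRect(P[:,:2].astype(np.float32)); print('pan',r[0],r[1],len(P))
    # pocket: floor hole in top surface -> boundary between floor and top
    p=w0[near(w0)<.045]; 
    top=p[(p[:,2]>.1335)]; fl=p[p[:,2]<=.1335]
    # circle best separating (soft): maximise classification
    def cost(c): 
        return (np.hypot(*(top[:,:2]-c).T)<.03325).sum()+(np.hypot(*(fl[:,:2]-c).T)>.03325).sum()
    g=[(cost(np.array([x,y])),x,y) for x in np.arange(.54,.566,.0005) for y in np.arange(.17,.19,.0005)]
    b=min(g)[0]; q=np.array([t[1:] for t in g if t[0]<=b+2]); print('pocket',b,q.mean(0),q.std(0))
E
```

```text
side (0.171, 0.185) 42 (array([0.55417099, 0.17748014]), np.float64(0.000997863919133584))
side (0.185, 0.198) 48 (array([0.55466795, 0.17812459]), np.float64(0.00072942952110289))
side (0.171, 0.198) 160 (array([0.55389026, 0.17768848]), np.float64(0.0009085101668797209))
side (0.22, 0.241) 73 (array([0.55530831, 0.17913309]), np.float64(0.0007650158140818739))
pan (0.5565292835235596, 0.17980895936489105) (0.08949138224124908, 0.08700399100780487) 848
pocket 545 [0.5555 0.1805] [0. 0.]
top (0.171, 0.185) 6 
top (0.185, 0.198) 0 
top (0.171, 0.198) 6 
top (0.22, 0.241) 37 (array([0.55034294, 0.17872857]), np.float64(0.0008635024306312684))
pan (0.5507434010505676, 0.17923426628112793) (0.0884157344698906, 0.08506537973880768) 628
pocket 119 [0.552 0.179] [0. 0.]
```

>>> send_rows(
  rows=[
    [[-1,-0.012,0.008,0.1,0,0,0],[-1,-0.012,0.008,0.2,0,0,0],[-1,-0.012,0.008,0.22,0,0,0],[-1,-0.012,0.008,0.22,0,0,0],[-1,-0.012,0.008,0.22,0,0,0]],
  ],
)

```text
clock: 12.5
eef_pos: [0.5522, 0.1789, 0.1815]
orientation: [-3.141, -0.001, 3.141]
force: [0.1, 0.4, -6.3]
opening: 0.0629
grip_force: 75.4
```

>>> send_rows(
  rows=[
    [[-1,0,0,0.02,0,0,0],[-1,0,0,0.04,0,0,0],[-1,0,0,0.06,0,0,0],[-1,0,0,0.06,0,0,0],[-1,0,0,0.06,0,0,0]],
  ],
)

```text
clock: 12.92
eef_pos: [0.5526, 0.179, 0.1763]
orientation: [-3.142, 0.0, -3.142]
force: [0.1, -0.1, -7.3]
opening: 0.0625
grip_force: 75.4
```

>>> send_rows(
  rows=[
    [[-1,0,0,0.01,0,0,0],[-1,0,0,0.02,0,0,0],[-1,0,0,0.03,0,0,0],[-1,0,0,0.03,0,0,0],[-1,0,0,0.03,0,0,0]],
  ],
)

```text
clock: 13.33
eef_pos: [0.553, 0.1791, 0.1735]
orientation: [3.142, 0.001, 3.142]
force: [1.4, 0.4, -6.5]
opening: 0.0632
grip_force: 75.4
```

>>> send_rows(
  rows=[
    [[-1,0,0,0.01,0,0,0],[-1,0,0,0.02,0,0,0],[-1,0,0,0.03,0,0,0],[-1,0,0,0.03,0,0,0],[-1,0,0,0.03,0,0,0]],
  ],
)

```text
clock: 13.75
eef_pos: [0.553, 0.179, 0.1705]
orientation: [3.142, 0.001, 3.142]
force: [2.8, 0.1, -5.8]
opening: 0.0628
grip_force: 75.4
```

>>> send_rows(
  rows=[
    [[-1,-0.008,0,0.01,0,0,0],[-1,-0.008,0,0.02,0,0,0],[-1,-0.008,0,0.03,0,0,0],[-1,-0.008,0,0.03,0,0,0],[-1,-0.008,0,0.03,0,0,0]],
  ],
)

```text
clock: 14.17
eef_pos: [0.5532, 0.179, 0.1669]
orientation: [-3.141, -0.001, -3.142]
force: [3.5, -0.9, -6.5]
opening: 0.0626
grip_force: 75.4
```

>>> send_rows(
  rows=[
    [[-1,0,0,0.01,0,0,0],[-1,0,0,0.02,0,0,0],[-1,0,0,0.02,0,0,0],[-1,0,0,0.02,0,0,0],[-1,0,0,0.02,0,0,0]],
  ],
)

```text
clock: 14.58
eef_pos: [0.5533, 0.1791, 0.1659]
orientation: [-3.142, -0.0, -3.141]
force: [-1.9, -1.6, 0.2]
opening: 0.0629
grip_force: 75.8
```

>>> send_rows(
  rows=[
    [[-1,0,0,0.01,0,0,0],[-1,0,0,0.02,0,0,0],[-1,0,0,0.02,0,0,0],[-1,0,0,0.02,0,0,0],[-1,0,0,0.02,0,0,0]],
  ],
)

```text
clock: 15.0
eef_pos: [0.5533, 0.179, 0.1635]
orientation: [-3.142, -0.0, -3.142]
force: [-3.0, -1.9, 2.5]
opening: 0.063
grip_force: 75.7
```

>>> send_rows(
  rows=[
    [[-1,0,0,0.01,0,0,0],[-1,0,0,0.02,0,0,0],[-1,0,0,0.02,0,0,0],[-1,0,0,0.02,0,0,0],[-1,0,0,0.02,0,0,0]],
  ],
)

```text
clock: 15.42
eef_pos: [0.5534, 0.179, 0.161]
orientation: [-3.142, -0.0, 3.142]
force: [-1.9, -1.7, -0.1]
opening: 0.063
grip_force: 75.8
```

```bash
cat > chk.py <<'E'
from fit import *
s=bot.state(); print(np.round(s['eef_pos'],4),np.round(s['orientation'],4),np.round(s['force'],2),np.round(s['wrist_torque'],2))
im,d=snap('side'); w=cloud('side',d); w0=cloud('side',np.load('side0.npz')['d']); hsv=cv2.cvtColor(im,cv2.COLOR_RGB2HSV)
dst=np.linalg.norm(w[:,:,:2]-[.556,.18],axis=2)
def pt(w): 
    m=(dst<.058)&(dst>.036)&(w[:,:,2]>.11)&(w[:,:,2]<.147)&(np.abs(w0[:,:,2]-.14)<.004); m=cv2.erode(m.astype(np.uint8),np.ones((2,2)))>0; return m
m=pt(w)&(hsv[:,:,1]<60); zz=w[m][:,2]; print('pan top',np.median(zz),len(zz),'before',np.median(w0[m][:,2]))
a=(dst<.045)&(hsv[:,:,1]>120)&(hsv[:,:,0]>8)&(hsv[:,:,0]<28)&(w[:,:,2]>.17)&(w[:,:,2]<.25)
h,e=np.histogram(w[a][:,2],np.arange(.17,.25,.002)); print('lid',dict(zip(np.round(e,3),h)))
lo=(dst<.04)&(w[:,:,2]>np.median(zz)+.004)&(w[:,:,2]<np.median(zz)+.03)&(hsv[:,:,1]<60)&(hsv[:,:,2]>100)
print('tin',fitc(w[lo],.032,[.556,.18]),lo.sum())
E
python3 chk.py
```

```text
[0.5534 0.179  0.161 ] [-3.1416e+00 -2.0000e-04  3.1416e+00] [-1.95 -1.69 -0.15] [-0.29  0.26  0.03]
pan top 0.1355112830414328 273 before 0.14013673920471445
lid {np.float64(0.17): np.int64(9), np.float64(0.172): np.int64(22), np.float64(0.174): np.int64(15), np.float64(0.176): np.int64(11), np.float64(0.178): np.int64(17), np.float64(0.18): np.int64(12), np.float64(0.182): np.int64(15), np.float64(0.184): np.int64(13), np.float64(0.186): np.int64(10), np.float64(0.188): np.int64(12), np.float64(0.19): np.int64(15), np.float64(0.192): np.int64(12), np.float64(0.194): np.int64(13), np.float64(0.196): np.int64(16), np.float64(0.198): np.int64(29), np.float64(0.2): np.int64(184), np.float64(0.202): np.int64(49), np.float64(0.204): np.int64(1), np.float64(0.206): np.int64(0), np.float64(0.208): np.int64(0), np.float64(0.21): np.int64(1), np.float64(0.212): np.int64(0), np.float64(0.214): np.int64(0), np.float64(0.216): np.int64(1), np.float64(0.218): np.int64(1), np.float64(0.22): np.int64(0), np.float64(0.222): np.int64(1), np.float64(0.224): np.int64(1), np.float64(0.226): np.int64(2), np.float64(0.228): np.int64(2), np.float64(0.23): np.int64(2), np.float64(0.232): np.int64(0), np.float64(0.234): np.int64(0), np.float64(0.236): np.int64(2), np.float64(0.238): np.int64(1), np.float64(0.24): np.int64(3), np.float64(0.242): np.int64(6), np.float64(0.244): np.int64(2), np.float64(0.246): np.int64(0)}
tin (array([0.55563086, 0.1789153 ]), np.float64(0.0009218809997571825)) 219
```

The tin is seated: its lid is about 66 mm above the pan top. The ram has slid 4.6 mm so far. Continue pressing gently.

>>> send_rows(
  rows=[
    [[-1,0.004,-0.003,0.01,0,0,0],[-1,0.004,-0.003,0.02,0,0,0],[-1,0.004,-0.003,0.02,0,0,0],[-1,0.004,-0.003,0.02,0,0,0]],
  ],
)

```text
clock: 15.8
eef_pos: [0.5533, 0.179, 0.1595]
orientation: [3.141, 0.001, -3.142]
force: [-0.1, 0.1, 0.1]
opening: 0.0625
grip_force: 75.9
```

>>> send_rows(
  rows=[
    [[-1,0,0,0.01,0,0,0],[-1,0,0,0.015,0,0,0],[-1,0,0,0.015,0,0,0],[-1,0,0,0.015,0,0,0]],
  ],
)

```text
clock: 16.13
eef_pos: [0.5532, 0.179, 0.1579]
orientation: [3.141, 0.001, -3.142]
force: [-0.6, 0.8, 0.4]
opening: 0.0624
grip_force: 75.9
```

>>> send_rows(
  rows=[
    [[-1,0,0,0.01,0,0,0],[-1,0,0,0.015,0,0,0],[-1,0,0,0.015,0,0,0],[-1,0,0,0.015,0,0,0]],
  ],
)

```text
clock: 16.47
eef_pos: [0.5532, 0.179, 0.1563]
orientation: [3.141, 0.001, 3.142]
force: [-0.4, 1.4, 1.7]
opening: 0.0627
grip_force: 76.0
```

>>> send_rows(
  rows=[
    [[-1,0,0,0.01,0,0,0],[-1,0,0,0.015,0,0,0],[-1,0,0,0.015,0,0,0],[-1,0,0,0.015,0,0,0]],
  ],
)

```text
clock: 16.8
eef_pos: [0.5532, 0.179, 0.1559]
orientation: [3.141, 0.001, -3.142]
force: [-2.8, 1.4, 5.4]
opening: 0.0626
grip_force: 76.9
```

>>> send_rows(
  rows=[
    [[-1,0,0,0.01,0,0,0],[-1,0,0,0.01,0,0,0],[-1,0,0,0.01,0,0,0]],
  ],
)

```text
clock: 17.05
eef_pos: [0.5533, 0.179, 0.1559]
orientation: [3.141, 0.001, -3.141]
force: [-4.4, 1.0, 8.9]
opening: 0.0625
grip_force: 77.2
```

>>> send_rows(
  rows=[
    [[-1,0.005,0,0.005,0,0,0],[-1,0.005,0,0.01,0,0,0],[-1,0.005,0,0.01,0,0,0],[-1,0.005,0,0.01,0,0,0],[-1,0.005,0,0.01,0,0,0]],
  ],
)

```text
clock: 17.47
eef_pos: [0.5532, 0.179, 0.1558]
orientation: [3.141, 0.002, -3.141]
force: [-4.9, -0.3, 11.9]
opening: 0.063
grip_force: 77.1
```

>>> send_rows(
  rows=[
    [[-1,0,0,0,0,0,0],[-1,0,0,0,0,0,0],[-1,0,0,0,0,0,0],[-1,0,0,0,0,0,0],[-1,0,0,0,0,0,0]],
  ],
)

```text
clock: 17.88
eef_pos: [0.5532, 0.179, 0.1559]
orientation: [3.141, 0.002, -3.141]
force: [-5.0, -0.2, 12.2]
opening: 0.0627
grip_force: 77.1
```

>>> send_rows(
  rows=[
    [[-1,0,0,0,0,0,0],[-1,0,0,0,0,0,0],[-1,0,0,0,0,0,0],[-1,0,0,0,0,0,0],[-1,0,0,0,0,0,0]],
  ],
)

```text
clock: 18.3
eef_pos: [0.5532, 0.179, 0.1558]
orientation: [3.141, 0.002, -3.141]
force: [-5.0, 0.7, 12.0]
opening: 0.0624
grip_force: 77.1
```

>>> send_rows(
  rows=[
    [[-1,0,0,0,0,0,0],[-1,0,0,0,0,0,0],[-1,0,0,0,0,0,0],[-1,0,0,0,0,0,0]],
  ],
)

```text
clock: 18.63
eef_pos: [0.5532, 0.179, 0.1559]
orientation: [3.141, 0.002, -3.141]
force: [-5.3, -0.6, 11.7]
opening: 0.063
grip_force: 77.1
```

>>> send_rows(
  rows=[
    [[-1,0,0,-0.005,0,0,0],[-1,0,0,-0.01,0,0,0],[-1,0,0,-0.015,0,0,0],[-1,0,0,-0.02,0,0,0],[-1,0,0,-0.02,0,0,0]],
  ],
)

```text
clock: 19.05
eef_pos: [0.5531, 0.179, 0.1559]
orientation: [3.141, 0.002, 3.142]
force: [-1.4, 1.1, 6.1]
opening: 0.0624
grip_force: 76.9
```

>>> send_rows(
  rows=[
    [[-1,0,0,-0.005,0,0,0],[-1,0,0,-0.01,0,0,0],[-1,0,0,-0.01,0,0,0],[-1,0,0,-0.01,0,0,0]],
  ],
)

```text
clock: 19.38
eef_pos: [0.553, 0.1789, 0.1559]
orientation: [3.141, 0.001, 3.142]
force: [2.4, 1.9, 1.9]
opening: 0.063
grip_force: 76.6
```

>>> send_rows(
  rows=[
    [[1,0,0,0,0,0,0],[1,0,0,0,0,0,0],[1,0,0,0,0,0,0],[1,0,0,0,0,0,0],[1,0,0,0,0,0,0]],
  ],
)

```text
clock: 19.8
eef_pos: [0.552, 0.1785, 0.1553]
orientation: [-3.141, -0.001, 3.142]
force: [0.4, 0.0, -1.3]
opening: 0.0854
grip_force: 0.0
```

>>> send_rows(
  rows=[
    [[1,0,0,0,0,0,0],[1,0,0,-0.2,0,0,0],[1,0,0,-0.5,0,0,0],[1,0,0,-0.8,0,0,0],[1,0,0,-1,0,0,0]],
  ],
)

```text
clock: 20.22
eef_pos: [0.5532, 0.1789, 0.259]
orientation: [3.141, 0.003, -3.142]
force: [0.8, -0.1, 0.9]
opening: 0.0859
grip_force: 0.0
```

>>> send_rows(
  rows=[
    [[1,0,0,-0.4,0,0,0],[1,0,0,-0.4,0,0,0],[1,0,0,-0.4,0,0,0],[1,0,0,-0.4,0,0,0]],
  ],
)

```text
clock: 20.55
eef_pos: [0.5524, 0.1787, 0.2957]
orientation: [-3.142, 0.0, -3.142]
force: [0.4, 0.3, -0.2]
opening: 0.0852
grip_force: 0.0
```

```bash
python3 chk.py; python3 - <<'E'
from h import *
im,d=snap('side'); cv2.imwrite('pics/s6c.png',cv2.resize(im[190:350,220:420,::-1],None,fx=3.5,fy=3.5))
E
```

```text
[0.5524 0.1787 0.2957] [-3.1415e+00  1.0000e-04 -3.1416e+00] [ 0.36  0.33 -0.24] [-0.02 -0.    0.05]
pan top 0.13063910732584105 195 before 0.14015722563070304
lid {np.float64(0.17): np.int64(21), np.float64(0.172): np.int64(20), np.float64(0.174): np.int64(29), np.float64(0.176): np.int64(21), np.float64(0.178): np.int64(25), np.float64(0.18): np.int64(26), np.float64(0.182): np.int64(22), np.float64(0.184): np.int64(23), np.float64(0.186): np.int64(29), np.float64(0.188): np.int64(25), np.float64(0.19): np.int64(22), np.float64(0.192): np.int64(27), np.float64(0.194): np.int64(238), np.float64(0.196): np.int64(311), np.float64(0.198): np.int64(22), np.float64(0.2): np.int64(0), np.float64(0.202): np.int64(0), np.float64(0.204): np.int64(0), np.float64(0.206): np.int64(0), np.float64(0.208): np.int64(0), np.float64(0.21): np.int64(0), np.float64(0.212): np.int64(0), np.float64(0.214): np.int64(0), np.float64(0.216): np.int64(0), np.float64(0.218): np.int64(0), np.float64(0.22): np.int64(0), np.float64(0.222): np.int64(0), np.float64(0.224): np.int64(0), np.float64(0.226): np.int64(0), np.float64(0.228): np.int64(0), np.float64(0.23): np.int64(0), np.float64(0.232): np.int64(0), np.float64(0.234): np.int64(0), np.float64(0.236): np.int64(0), np.float64(0.238): np.int64(0), np.float64(0.24): np.int64(0), np.float64(0.242): np.int64(0), np.float64(0.244): np.int64(0), np.float64(0.246): np.int64(0)}
tin (array([0.55486427, 0.17879549]), np.float64(0.0008564338152702922)) 221
```

View pics/s6c.png

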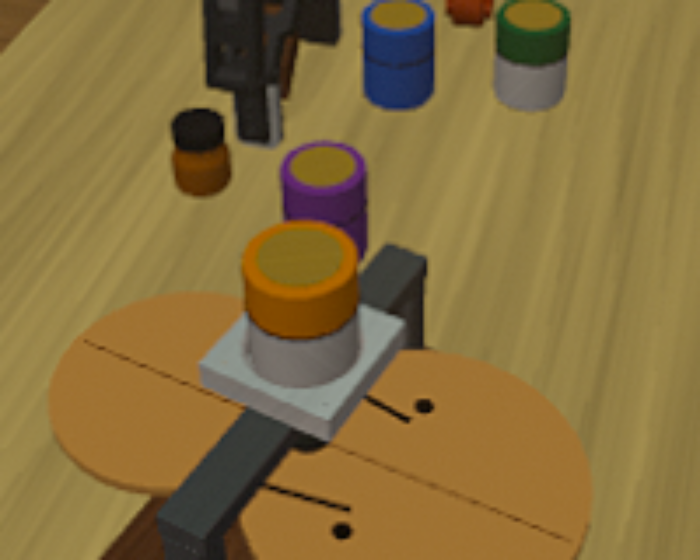

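The amber tin is seated upright in the pan at (300,300), with its lid 66 mm above the pan top. The pan is staying 9.5 mm down, the same as under the press. The green tin is upright on the bench and the gripper is clear, so I'm handing in.

```bash
python3 -c "
from bench import bot
print(bot.close_job())"
```

```text
the job is handed in; nothing more can be done
None
```

The job is handed in (no verdict was returned): the amber tin was the heavier (about 6.4 N against 2.2 N), it sits in the pan after about 10 N on the plate for just over a second and its weight is holding the foot down, and the green tin stands upright on the bench.

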